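# Hook the gate's return spring onto its anchor post with the spring puller

## Task

The return spring of the sorting gate has come off. Take the spring puller from the cork mat, stretch the spring with it and hook the spring's end onto the anchor post, then lay the puller back on the mat. Move the spring's hook end only with the puller, never with the fingers, and leave the valve, screwdriver and pilot lamp where they are.

Things in the scene. Friction and masses are not known exactly. Their poses are not given: they have to be found in the camera images.
- spring_unit: Fixed aluminium base plate, 200 (x) x 300 (y) x 20 mm high, slots along its y; origin under its centre. The spring lies just above its top. A black limit switch 50 x 34 mm stands on it, up to 56 mm above the table, centred at x -20, y +125 mm.
- spring_pivot (a point): Vertical pivot pin that holds the spring's fixed end, on the base plate at x +45, y +110 mm, in the spring's mid-plane (31 mm above the table). The spring always points straight away from it and swings level about it. The pin's head reaches 46 mm above the table.
- spring_swing (a joint): Swing of the spring about the pivot, rad: 0 = the spring points along the base plate's -y; positive = counter-clockwise from above, that is its end moves towards the plate's +x. It starts between -0.6 and -0.3, so the post always lies on the +x side. Nearly free, stays where it is left; range -0.9 to 0.5.
- spring_stretch (a joint): Stretch of the spring, m: 0 = slack, grows as it is pulled straight away from the pivot; 180 N/m, no preload, stop at 0.085. About 0.04 to 0.06 when hooked.
- spring_hook: Flat end of the spring, bent from 5 mm steel wire, level, mid-plane 31 mm above the table; it only swings and stretches, never rises. x points away from the pivot, y level, 90 degrees counter-clockwise of x from above. Wire centre lines: shank at y -11 mm (x -22 to +7.5), crossbar at x +7.5 (y -11 to +11), lip at y +11 back to x -1.5 (its round end to -4). Origin: see hook_seat.
- hook_seat (a point): Origin of spring_hook: where the post's axis lies when hooked, 126 mm from the pivot when slack. The hook is open towards +y, the post's side: pull the seat at least 10 mm (comfortably 14) farther from the pivot than the post's axis, swing it until the post is between lip and shank, and let it back until the crossbar bears on the post.
- pull_loop (a point): Centre of the opening of the closed pull loop for the puller's tip, beyond the crossbar, 18.5 mm beyond the seat. The opening is 19.5 mm long (x 10 to 29.5 of spring_hook), 19 mm wide, narrowing to 10 mm at its outer end, where the tip bears when pulling: its axis is then 26.5 mm beyond the seat.
- anchor_post: Fixed upright steel post, 10 mm thick, with a 15 mm head, its top 46 mm above the table; it stands in the base plate 165 to 185 mm from the pivot along the plate's -y. Origin on its axis at the plate's top (20 mm above the table); the hook goes round it below the head.
- mat: Flat brown cork mat, fixed, 130 (x) x 250 (y) x 6 mm high; origin under its centre. The puller starts on it and goes back on it.
- puller_grip (a point): Centre of the handle of the loose spring puller, 140 g; x along the tool from handle to tip, z up. Handle: black box section, 20 mm wide (y), 24 high, 90 long plus caps (x -57 to +50). A 6 mm steel shaft at z +4 runs to x +125 mm and turns straight down into the tip. It lies upright on handle and tip on the mat, this point 18 mm above the table, x within 0.3 rad of the mat's +y.
- puller_tip (a point): Foot of the puller's down-turned tip, a 6 mm pin: x +125, y 0, z -12 mm from puller_grip, level with the handle's underside.
- valve: Loose black valve block, 50 x 56 x 40 mm plus two brass nipples to 46 mm; origin under its centre. Leave alone.
- screwdriver: Loose screwdriver 190 mm long lying on the table. Leave alone.
- pilot_lamp: Loose grey lamp box 50 x 50 x 40 mm with an amber cap to 58 mm; origin under its centre. Leave alone.
Mind the look-alikes: they are no part of the job. Leave any purple or turquoise look-alike of the part that bears puller_grip alone.

How it is judged:
By the outcome, as a careful person would: the job done as asked, in the order asked, and still so for the second after the job is handed in, with the robot touching nothing.
It also fails if it takes over 48 s, if anything falls off the work surface, if the arm or the gripper's body presses on something with over 40 N, if the wrist force passes 120 N, or if a joint passes its speed limit or range.

## Robot

A 7-joint arm with a two-finger parallel gripper is mounted at the origin on the work surface. World frame = base frame: x ahead of the robot, y to its left, z up, the work surface at z = 0. Lengths are in m, angles in rad, forces in N, time in s.
With the tool pointing down it reaches from about 0.4 to 0.85 m from the base axis. Payload 10.4 kg.
Tool frame: the origin (TCP) lies midway between the tips of the shut fingers; the grasp point (between the pads) lies 19 mm behind it; z points along the fingers, x is the direction in which the jaws open and shut, and the axes are right-handed (so a half turn about z gives the same grasp; the last joint's range is limited). The gripper opens to 85 mm and grips with 20 to 120 N. Pads are 22 mm wide; open, the fingers measure 114 mm over their backs; the gripper's body (76 mm by 85 mm) begins 54 mm behind the grasp point. The pads swing forward as they close: fully open they stand 13 mm farther back than shut.
Start: joints at [-1.356, 0.332, -0.065, 1.46, 0.022, 1.35, -0.088], TCP at [0.147, 0.607, 0.231] pointing down, gripper open.
Joint ranges: [-2.6, 2.6], [-0.5, 2.12], [-1.47, 1.34], [0.16, 2.42], [-1.27, 4.41], [0.06, 2.06], [-2.6, 2.6]. Speed limits (rad/s): [2.22, 2.22, 2.79, 2.79, 3.14, 3.14, 3.14].

## Interface

Orientations are given as a unit quaternion [x, y, z, w].
In Python, from workcell import monitor, eyes, ticket, models gives the robot as it stands.
- The arm moves only by the tool servo_tool, never from a script. Its argument "motion" is a list of rows, each a list of 7 numbers: the opening, from 0 (shut) to 1 (fully open), then the shift along the tool's x, y, z in m, then the turn, a rotation vector about the tool's x, y, z in degrees. In form: [[fingers, tx, ty, tz, rx, ry, rz], ...]. A call has 1 to 20 rows; each row is the pose to reach, as a shift and turn from the pose commanded when the call began, along the tool's axes at that moment; what a row does not reach only later rows make up. A row lasts 1/8 s, in which the tool goes at most 62.5 mm and 10.7 degrees, less where a joint would pass 70% of its speed; a pose out of reach is approached as far as the arm can. A call with a gripper value outside its range is refused whole. The fingers move at their own pace and stop on an object; "grip_force" is the grip in N (left out, the last holds). Time passes only in rows, so rows that repeat a pose let the fingers close. It gives the time, the measured TCP pose, the force and the opening at its end, in the units of the state.
- monitor.get_obs(): the state, without advancing time (a new reading comes with each control period).
- eyes.camera(name): name is "scene" or "side" or "wrist"; returns (picture, depth): 420x560x3 uint8, blue, green, red; 420x560 float32, m along the optical axis (not along the pixel's ray), 0 where there is no reading.
- eyes.camera_info(name): a dict with "intrinsics" (3x3 intrinsics, pixels), "extrinsics" (4x4, takes a point from world to camera coordinates); the wrist camera has in their place "tool_from_camera" (4x4, takes a point from camera to tool coordinates, whose origin is the TCP and whose axes are the tool frame's). Camera axes: x right, y down, z forward; pixel columns grow to the right and rows downward; lengths in m; the calibration is good to about 2 mm. A picture is of the moment at which its call begins: read the wrist's pose just before it. camera_info takes no time and is no camera call.
- ticket.hand_in(): hands the job in, once; it reports no verdict.
Trained networks look in the newest picture that a camera, given by its name, has taken for a name from the list of things; names that differ only in an ending like _2 or _b are one class to them, and where a whole thing is asked for, a point or a joint stands for the part that bears it (a point fixed in the world has none). Each returns a list of dicts, best first, with "confidence" (0 to 1); they miss things now and then, are a little off and sometimes report something else, mostly with a low value. They report only what shows in the picture. A call takes as long as a camera call. They do not tell look-alikes from the thing itself.
- models.boxes_of(camera, thing): "point" ([x, y, z] in m, in the coordinates of the camera as it stood for that picture, good to about 4 mm: the middle of the surface that is visible of it).
The state is a dict: "clock": time; "joint_pos": joint angles; "joint_velocities": joint speeds; "tau": joint torques, N m; "position": TCP position; "ee_rot": TCP orientation; "ft_force": force on the tool from outside, world axes, zero at the start; "torque": the same for the moment, N m; "grip_width": opening from 0.0 (shut) to 1.0 (fully open).
Only numpy, scipy, OpenCV 4.12 (cv2) and the standard library are available. Lean on these libraries where they do the work, as an engineer would, in place of code of your own. Each camera call takes 0.05 s, during which the arm holds its last target. There are 200 camera calls.

## Working session

There is one attempt and no reset: what is moved stays moved. The work goes in short steps, Python scripts to look and compute and a tool call to move; the robot and the scene stay as the last step left them, time stands still between calls to the robot, and variables do not carry over. Pictures are saved under pics/ and viewed, about 8 in all and at most 12, crops included, and the job is handed in when it is done.

Besides the shell and the picture viewer there is one more tool, called by a JSON object that holds its "method" and its "body", one argument or row to a line. servo_tool: Moves the arm, as the interface text tells. Its arguments: {"type":"object","properties":{"motion":{"type":"array"},"grip_force":{"type":"number"}},"required":["motion"]}

```bash
mkdir -p pics; cat > h.py <<'E'
import numpy as np, cv2
from scipy.spatial.transform import Rotation as R
from workcell import monitor, eyes, ticket, models
def pose(o=None):
    o=o or monitor.get_obs(); T=np.eye(4); T[:3,:3]=R.from_quat(o['ee_rot']).as_matrix(); T[:3,3]=o['position']; return T
def cam(name):
    T=pose(); img,d=eyes.camera(name); i=eyes.camera_info(name); K=np.array(i['intrinsics'])
    W=T@np.array(i['tool_from_camera']) if name=='wrist' else np.linalg.inv(np.array(i['extrinsics']))
    return img,d,K,W
def cloud(d,K,W):
    v,u=np.indices(d.shape); P=np.stack([(u-K[0,2])/K[0,0]*d,(v-K[1,2])/K[1,1]*d,d],-1)
    return P@W[:3,:3].T+W[:3,3]
def proj(p,K,W):
    c=np.linalg.inv(W)@np.r_[p,1]; q=K@c[:3]; return q[:2]/q[2]
E
python3 - <<'E'
from h import *
np.set_printoptions(precision=4,suppress=True)
o=monitor.get_obs(); print(o['clock'],o['position'],o['ee_rot'],o['grip_width'])
for c in ['scene','side']:
    img,d,K,W=cam(c); cv2.imwrite(f'pics/{c}0.png',img); np.savez(f'{c}0.npz',img=img,d=d,K=K,W=W)
    print(c,K[0,0],W[:3,3],W[:3,2])
    for t in ['spring_unit','spring_pivot','spring_hook','pull_loop','hook_seat','anchor_post','mat','puller_grip','puller_tip','valve','screwdriver','pilot_lamp']:
        for r in models.boxes_of(c,t)[:3]:
            p=W@np.r_[r['point'],1]; print(t,round(r['confidence'],2),p[:3],proj(p[:3],K,W).round())
E
```

```text
0.0 [0.1472 0.6071 0.2305] [ 0.786   0.6182 -0.0005  0.0005] 0.9928046065877555
scene 382.53664133996415 [ 1.136  -0.1959  0.7779] [-0.6438  0.1208 -0.7556]
spring_unit 0.87 [0.5571 0.0655 0.0199] [338. 222.]
spring_pivot 0.8 [0.5557 0.065  0.0184] [337. 222.]
spring_hook 0.56 [0.5319 0.0495 0.0349] [330. 211.]
pull_loop 0.64 [0.5291 0.053  0.0312] [331. 211.]
hook_seat 0.42 [0.5296 0.0503 0.0346] [330. 211.]
hook_seat 0.42 [0.5556 0.0635 0.0186] [337. 222.]
anchor_post 0.52 [ 0.5951 -0.0064  0.0234] [314. 236.]
mat 0.77 [ 0.4489 -0.2934  0.0064] [195. 210.]
puller_grip 0.88 [ 0.7844 -0.3102  0.0242] [190. 328.]
puller_grip 0.85 [ 0.4365 -0.3143  0.0252] [186. 203.]
puller_grip 0.84 [ 0.4372 -0.5414  0.0177] [ 97. 215.]
puller_tip 0.88 [ 0.4372 -0.3139  0.0252] [186. 203.]
puller_tip 0.85 [ 0.2748 -0.3494  0.0167] [174. 165.]
puller_tip 0.8 [ 0.782  -0.309   0.0222] [191. 327.]
valve 0.6 [ 0.5818 -0.2957  0.0292] [194. 246.]
screwdriver 0.84 [0.6338 0.365  0.0191] [461. 231.]
screwdriver 0.19 [0.5467 0.0871 0.0348] [346. 214.]
pilot_lamp 0.61 [0.4505 0.3265 0.0361] [419. 177.]
pilot_
[... 360 characters left out ...]
 0.0093] [303. 275.]
anchor_post 0.5 [ 0.5953 -0.0058  0.0316] [279. 187.]
anchor_post 0.42 [0.5442 0.0844 0.0402] [250. 178.]
mat 0.67 [ 0.4256 -0.3085  0.0071] [304. 275.]
puller_grip 0.87 [ 0.4313 -0.3208  0.0319] [309. 271.]
puller_grip 0.73 [ 0.7622 -0.3099  0.0253] [382. 215.]
puller_grip 0.65 [ 0.4207 -0.5533  0.0257] [368. 331.]
puller_tip 0.91 [ 0.4318 -0.3231  0.0339] [310. 271.]
puller_tip 0.86 [ 0.4162 -0.5489  0.0214] [366. 332.]
puller_tip 0.7 [ 0.2572 -0.3624  0.0249] [271. 318.]
valve 0.85 [ 0.5631 -0.3007  0.0325] [336. 244.]
valve 0.68 [ 0.4312 -0.3236  0.0304] [310. 272.]
screwdriver 0.66 [0.6201 0.3677 0.0227] [219. 134.]
pilot_lamp 0.66 [0.4384 0.3241 0.0366] [184. 157.]
```

```bash
python3 - <<'E'
from h import *
a=np.load('scene0.npz'); cv2.imwrite('pics/s1.png',cv2.resize(a['img'][130:350,60:440],None,fx=2.1,fy=2.1,interpolation=cv2.INTER_CUBIC))
a=np.load('side0.npz'); cv2.imwrite('pics/s2.png',cv2.resize(a['img'][130:350,170:430],None,fx=2.7,fy=2.7,interpolation=cv2.INTER_CUBIC))
E
```

```text
(no output)
```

View pics/s1.png

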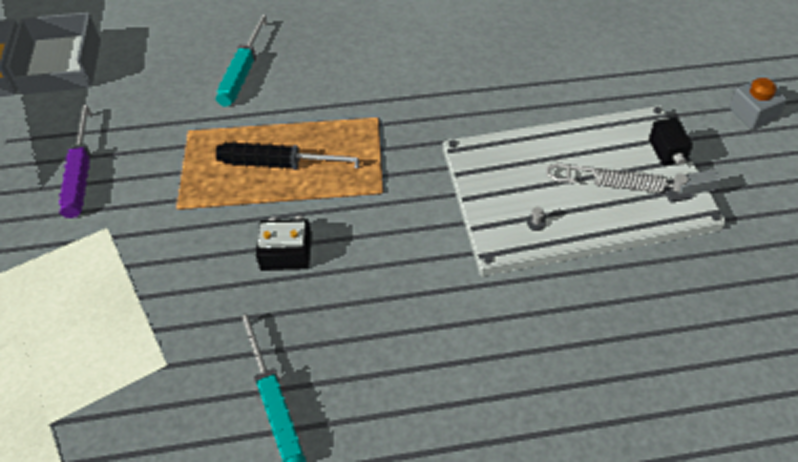

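View pics/s2.png

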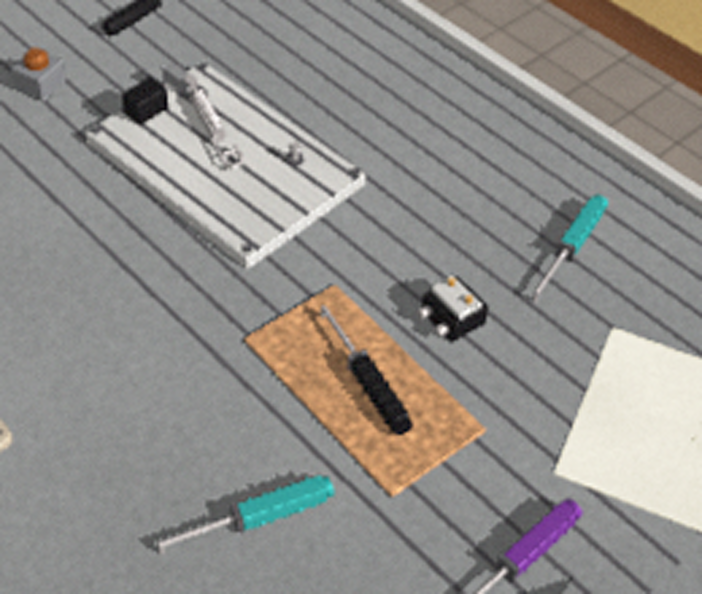

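The first picture shows the black-handled puller on the cork mat, tip to +y (crop px ~215–370, 155). The spring is on the plate, pivot near (685,180) and loop near (565,172), with the post at (537,217). The second view agrees: only the purple and turquoise pullers are look-alikes. Next I'll fly over the spring unit and look with the wrist camera.

```bash
cat >> h.py <<'E'
def rel(ws):
    "ws: list of world (x,y,z,yaw_deg of tool x, tool down) -> tool-frame shift+turn from present pose"
    T=pose(); M=T[:3,:3]
    for x,y,z,a in ws:
        c,s=np.cos(np.radians(a)),np.sin(np.radians(a)); G=np.array([[c,s,0],[s,-c,0],[0,0,-1.]])
        print(np.round(M.T@(np.array([x,y,z])-T[:3,3]),4), np.round(np.degrees(R.from_matrix(M.T@G).as_rotvec()),2))
E
python3 - <<'E'
from h import *
np.set_printoptions(precision=4,suppress=True)
print(eyes.camera_info('wrist'))
rel([(0.147,.607,.231,76.4)]+[(r*np.cos(np.radians(b)),r*np.sin(np.radians(b)),.28,a) for r,b,a in [(.6,67,66),(.58,55,55),(.56,42,44),(.54,30,33),(.52,18,22),(.5,8,12),(.5,3,2),(.5,3,0)]])
E
```

```text
{'intrinsics': array([[292.1646,   0.    , 282.4171],
       [  0.    , 292.1646, 212.853 ],
       [  0.    ,   0.    ,   1.    ]]), 'tool_from_camera': array([[ 1.    ,  0.0016, -0.0002, -0.0005],
       [-0.0014,  0.9593,  0.2824, -0.0721],
       [ 0.0006, -0.2824,  0.9593, -0.143 ],
       [ 0.    ,  0.    ,  0.    ,  1.    ]])}
[-0.0005 -0.0001  0.0004] [ 0.   -0.01 -0.03]
[-0.033   0.0977 -0.0487] [-0.   -0.01 10.37]
[-0.0849  0.2114 -0.0487] [-0.   -0.01 21.37]
[-0.1628  0.3162 -0.0487] [-0.   -0.01 32.37]
[-0.2525  0.3909 -0.0487] [-0.   -0.01 43.37]
[-0.3524  0.4428 -0.0487] [-0.   -0.01 54.37]
[-0.4408  0.4648 -0.0487] [-0.   -0.01 64.37]
[-0.482   0.4791 -0.0487] [-0.   -0.01 74.37]
[-0.482   0.4791 -0.0487] [-0.   -0.01 76.37]
```

{"method": "servo_tool", "body": {
  "motion": [
    [1, -0.015, 0.05, -0.03, 0, 0, 5],
    [1, -0.033, 0.098, -0.049, 0, 0, 10],
    [1, -0.058, 0.155, -0.049, 0, 0, 16],
    [1, -0.085, 0.211, -0.049, 0, 0, 21],
    [1, -0.122, 0.265, -0.049, 0, 0, 27],
    [1, -0.163, 0.316, -0.049, 0, 0, 32],
    [1, -0.207, 0.355, -0.049, 0, 0, 38],
    [1, -0.252, 0.391, -0.049, 0, 0, 43],
    [1, -0.302, 0.418, -0.049, 0, 0, 49],
    [1, -0.352, 0.443, -0.049, 0, 0, 54],
    [1, -0.396, 0.455, -0.049, 0, 0, 60],
    [1, -0.441, 0.465, -0.049, 0, 0, 65],
    [1, -0.482, 0.479, -0.049, 0, 0, 72],
    [1, -0.482, 0.479, -0.049, 0, 0, 76.4],
    [1, -0.482, 0.479, -0.049, 0, 0, 76.4]
  ]
}}

```text
clock: 3.18
position: [0.4992, 0.0261, 0.2804]
ee_rot: [1.0, -0.0, 0.0, -0.0]
ft_force: [-0.5, 0.0, -0.0]
grip_width: 1.0
```

```bash
python3 - <<'E'
from h import *
np.set_printoptions(precision=4,suppress=True)
o=monitor.get_obs(); print(o['clock'],o['position'],o['ee_rot'],o['joint_pos'])
img,d,K,W=cam('wrist'); cv2.imwrite('pics/w1.png',cv2.resize(img,None,fx=1.42,fy=1.42)); np.savez('w1.npz',img=img,d=d,K=K,W=W)
for t in ['spring_unit','spring_pivot','pull_loop','anchor_post']:
    for r in models.boxes_of('wrist',t)[:3]:
        p=W@np.r_[r['point'],1]; print(t,round(r['confidence'],2),p[:3],proj(p[:3],K,W).round())
P=cloud(d,K,W)
# plate outline from height
m=((P[...,2]>.012)&(P[...,2]<.03)&(img.min(-1)>90)).astype(np.uint8)
n,l,s,_=cv2.connectedComponentsWithStats(cv2.morphologyEx(m,cv2.MORPH_CLOSE,np.ones((7,7))))
k=1+s[1:,4].argmax(); q=P[(l==k)&(m>0)]
(c,sz,a)=cv2.minAreaRect(q[:,:2].astype(np.float32)*1000); print(c,sz,a,np.median(q[:,2]))
# high blobs: post head, pivot head
m=((P[...,2]>.039)&(P[...,2]<.075)).astype(np.uint8)
n,l,s,_=cv2.connectedComponentsWithStats(m)
for k in range(1,n):
    if s[k,4]>8:
        q=P[l==k]; print(s[k,4],np.median(q,0),q.max(0)-q.min(0))
E
```

```text
3.175 [0.4992 0.0261 0.2804] [ 1.     -0.0002  0.0001 -0.0002] [-0.6471  0.0116  0.5137  1.7317 -0.0062  1.3995 -0.1328]
spring_unit 0.73 [0.5365 0.094  0.0195] [311. 130.]
spring_unit 0.37 [0.5278 0.0521 0.0324] [304. 162.]
spring_pivot 0.97 [0.5341 0.0941 0.023 ] [309. 129.]
spring_pivot 0.22 [ 0.4349 -0.2192  0.0041] [244. 323.]
pull_loop 0.55 [0.5302 0.0484 0.0355] [306. 166.]
pull_loop 0.24 [ 0.4297 -0.2187  0.0067] [241. 324.]
anchor_post 0.54 [0.5887 0.0025 0.0219] [346. 197.]
(534.3250732421875, 65.90110778808594) (199.43991088867188, 298.64508056640625) 3.618234634399414 0.020275943541665342
807 [0.5706 0.2009 0.0424] [0.0197 0.0574 0.0092]
1693 [0.5082 0.1883 0.0558] [0.0602 0.0361 0.0199]
661 [0.5552 0.1245 0.0407] [0.0389 0.0809 0.0049]
100 [ 0.5919 -0.0009  0.0443] [0.0138 0.0147 0.0086]
```

View pics/w1.png

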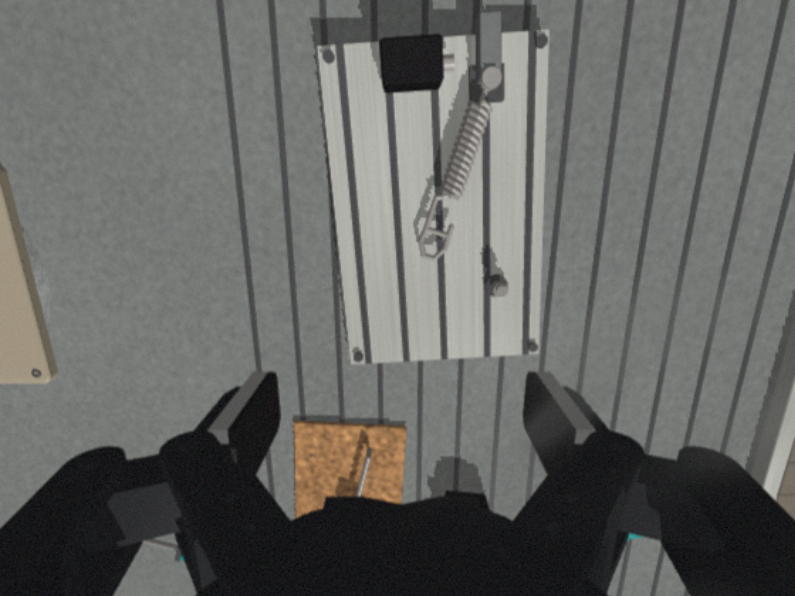

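```bash
python3 - <<'E'
from h import *
np.set_printoptions(precision=4,suppress=True)
a=np.load('w1.npz'); img,K,W=a['img'],a['K'],a['W']
cv2.imwrite('pics/w1z.png',cv2.resize(img[30:220,270:400],None,fx=3.1*1.0,fy=3.1,interpolation=cv2.INTER_CUBIC))
P=cloud(a['d'],K,W)
for lo,x0,x1,y0,y1 in [(.0445,.55,.60,.15,.21),(.0445,.57,.62,-.03,.03),(.0425,.57,.62,-.03,.03)]:
    m=(P[...,2]>lo)&(P[...,2]<.06)&(P[...,0]>x0)&(P[...,0]<x1)&(P[...,1]>y0)&(P[...,1]<y1); q=P[m]
    print(m.sum(),np.median(q,0),q.min(0),q.max(0))
def ray(u,v,z):
    r=W[:3,:3]@np.linalg.solve(K,[u,v,1]); return W[:3,3]+r*(z-W[2,3])/r[2]
print(ray(350.7,202,.046),ray(346,53.5,.046))
# model overlay points
c,s=np.cos(np.radians(3.6)),np.sin(np.radians(3.6)); C=np.array([.5343,.0659])
for n,x,y,z in [('piv',.045,.11,.046),('corner',.1,-.15,.02),('c2',-.1,-.15,.02),('c3',-.1,.15,.02),('c4',.1,.15,.02)]:
    p=C+[c*x-s*y,s*x+c*y]; print(n,p,proj(np.r_[p,z],K,W)*1.42)
E
```

```text
163 [0.5723 0.1785 0.0462] [0.5646 0.1704 0.0446] [0.5798 0.1861 0.0483]
48 [ 0.5929 -0.0014  0.0463] [ 0.5881 -0.0066  0.0447] [0.5986 0.0027 0.048 ]
83 [ 0.5922 -0.0013  0.0451] [ 0.5859 -0.0091  0.0426] [0.5996 0.005  0.048 ]
[0.5899 0.0014 0.046 ] [0.5725 0.1791 0.046 ]
piv [0.5723 0.1785] [491.0164  76.7784]
corner [ 0.6435 -0.0775] [538.3812 353.5753]
c2 [ 0.4439 -0.0901] [349.0427 364.3805]
c3 [0.4251 0.2093] [315.0653  43.7739]
c4 [0.6247 0.2219] [549.5355  27.3033]
```

View pics/w1z.png

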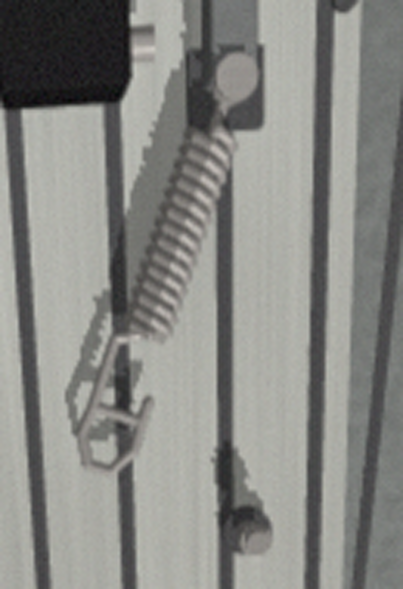

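{"method": "servo_tool", "body": {
  "motion": [
    [1, -0.01, 0.055, 0, 0, 0, 0],
    [1, -0.02, 0.11, 0, 0, 0, 0],
    [1, -0.03, 0.165, 0, 0, 0, 0],
    [1, -0.04, 0.22, 0, 0, 0, 0],
    [1, -0.05, 0.275, 0, 0, 0, 0],
    [1, -0.06, 0.33, 0.02, 0, 0, 0],
    [1, -0.065, 0.375, 0.04, 0, 0, 0],
    [1, -0.065, 0.38, 0.05, 0, 0, 0],
    [1, -0.065, 0.38, 0.05, 0, 0, 0]
  ]
}}

```text
clock: 4.55
position: [0.434, -0.3532, 0.2295]
ee_rot: [1.0, 0.0, -0.001, -0.0]
ft_force: [-0.6, 0.5, 0.2]
grip_width: 1.0
```

```bash
python3 - <<'E'
from h import *
np.set_printoptions(precision=4,suppress=True)
a=np.load('w1.npz'); K,W=a['K'],a['W']
def ray(u,v,z):
    r=W[:3,:3]@np.linalg.solve(K,[u,v,1]); return W[:3,3]+r*(z-W[2,3])/r[2]
p=ray(270+108/3.1,30+438/3.1,.031); dd=p[:2]-[.5723,.1785]; print('loop',p,np.hypot(*dd),'dir from -y deg',np.degrees(np.arctan2(dd[0],-dd[1])))
# refine swing by matching wire model to depth (z 28..36)
P0=cloud(a['d'],K,W)
o=monitor.get_obs(); print(o['clock'],o['position'],o['ee_rot'],o['joint_pos'])
img,d,K,W=cam('wrist'); cv2.imwrite('pics/w2.png',img); np.savez('w2.npz',img=img,d=d,K=K,W=W)
P=cloud(d,K,W)
m=(P[...,2]>.022)&(P[...,2]<.034)&(P[...,0]>.35)&(P[...,0]<.5)&(P[...,1]>-.45)&(P[...,1]<-.25)&(img.max(-1)<70)
n,l,s,_=cv2.connectedComponentsWithStats(m.astype(np.uint8))
k=1+s[1:,4].argmax(); q=P[l==k]; t=q[q[:,2]>.027]
print(s[k],cv2.minAreaRect(t[:,:2].astype(np.float32)*1000),np.percentile(t[:,2],[5,50,95]))
b=(img[...,2].astype(int)-img[...,0]>40)&(P[...,2]<.012)&(P[...,2]>.001); q=P[b]
print('mat',cv2.minAreaRect(q[:,:2].astype(np.float32)*1000),np.percentile(q,[1,99],axis=0))
m=(P[...,2]>.016)&(P[...,2]<.034)&(P[...,0]>.37)&(P[...,0]<.5)&(P[...,1]>-.27)&(P[...,1]<-.17)
q=P[m]; print('shaft',len(q)); 
for y in np.arange(-.27,-.17,.01):
    z=q[(q[:,1]>=y)&(q[:,1]<y+.01)]
    if len(z): print(y,len(z),np.median(z,0))
E
```

```text
loop [0.529  0.0401 0.031 ] 0.14500037194817175 dir from -y deg -17.36692342758097
4.55 [ 0.434  -0.3532  0.2295] [ 1.      0.     -0.0009 -0.0003] [-0.1661  0.2494  0.9077  1.6781 -0.2018  1.3148  0.7784]
[ 264  125   34   81 1327] ((430.034423828125, -327.1543884277344), (94.79022216796875, 19.762630462646484), 76.10836791992188) [0.0284 0.0301 0.0315]
mat ((363.5653076171875, -470.8565368652344), (648.94287109375, 199.23536682128906), 68.45763397216797) [[ 0.3675 -0.4173  0.0044]
 [ 0.4988 -0.1735  0.008 ]]
shaft 379
-0.27 49 [ 0.4451 -0.2647  0.0249]
-0.26 52 [ 0.4483 -0.2551  0.0244]
-0.25 53 [ 0.4503 -0.2449  0.0245]
-0.24 57 [ 0.4524 -0.2353  0.0246]
-0.22999999999999998 54 [ 0.4554 -0.2254  0.0246]
-0.21999999999999997 60 [ 0.4575 -0.2148  0.0247]
-0.20999999999999996 54 [ 0.4603 -0.2054  0.0244]
```

View pics/w2.png

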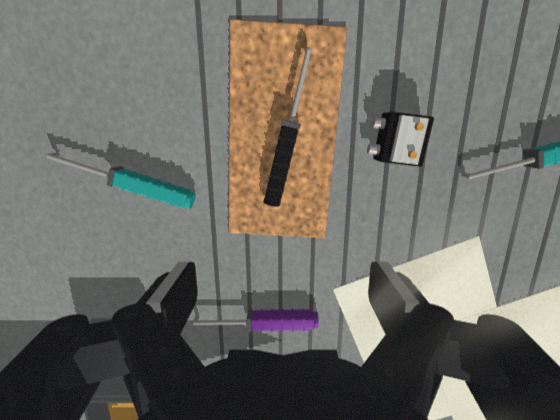

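The wrist view shows the puller on the mat with its handle at px (282,165) and tip at (307,52), and the valve clear at (403,138). I'll compute the grip centre and the grasp moves.

```bash
python3 - <<'E'
from h import *
np.set_printoptions(precision=4,suppress=True)
a=np.load('w2.npz'); P=cloud(a['d'],a['K'],a['W'])
m=(P[...,2]>.012)&(P[...,2]<.036)&(P[...,0]>.37)&(P[...,0]<.5)&(P[...,1]>-.42)&(P[...,1]<-.17)
q=P[m]; u=np.array([np.cos(np.radians(75.9)),np.sin(np.radians(75.9))]); v=np.array([-u[1],u[0]]); c=np.array([.43,-.3272])
s=(q[:,:2]-c)@u; w=(q[:,:2]-c)@v
print('along',np.percentile(s,[0,.5,99.5,100]))
for lo in np.arange(-.065,.14,.015):
    k=(s>lo)&(s<lo+.015)
    if k.sum(): print(round(lo,3),k.sum(),w[k].min(),w[k].max(),np.median(q[k,2]))
print(np.linalg.norm(c))
g=c-u*.0
rel([(*g,.1,-14.1),(*g,.04,-14.1),(*g,.009,-14.1)])
E
```

```text
along [-0.0477 -0.0469  0.1286  0.1309]
-0.05 159 -0.011036036491481903 0.009974998043173094 0.028788790673387354
-0.035 205 -0.01076064917269064 0.009481823940618207 0.030210970486284794
-0.02 213 -0.0106279426995067 0.009679782097689925 0.030173221638702286
-0.005 224 -0.010522583475896867 0.009787354705497292 0.030105159898229678
0.01 227 -0.010480888432163321 0.009924512890096169 0.03013510712835582
0.025 238 -0.010055207220566242 0.010069953931540145 0.03008337296103311
0.04 230 -0.010750165420205744 0.010736590555350603 0.030137593956408387
0.055 73 -0.0027746538750570504 0.0030157147151868204 0.024887222811652454
0.07 76 -0.0027356333367272853 0.0029795061842027306 0.02449714919414303
0.085 82 -0.002742060431498567 0.003203552336301963 0.024550556170642723
0.1 81 -0.0024197322869610647 0.0033437937443514193 0.024577759682066103
0.115 85 -0.0024527132214700142 0.0034724374940475022 0.024584016148311905
0.13 3 -0.0008081934100735857 0.0015027284644034667 0.023837583469314694
0.540333082459329
[-0.0045 -0.0255  0.1302] [-0.03  0.03 14.17]
[-0.0045 -0.0254  0.1902] [-0.03  0.03 14.17]
[-0.0045 -0.0254  0.2212] [-0.03  0.03 14.17]
```

{"method": "servo_tool", "body": {
  "motion": [
    [1, -0.004, -0.02, 0.04, 0, 0, 7],
    [1, -0.004, -0.027, 0.1, 0, 0, 14.2],
    [1, -0.004, -0.027, 0.15, 0, 0, 14.2],
    [1, -0.004, -0.027, 0.195, 0, 0, 14.2],
    [1, -0.004, -0.027, 0.215, 0, 0, 14.2],
    [1, -0.004, -0.027, 0.223, 0, 0, 14.2],
    [1, -0.004, -0.027, 0.223, 0, 0, 14.2],
    [0, -0.004, -0.027, 0.223, 0, 0, 14.2],
    [0, -0.004, -0.027, 0.223, 0, 0, 14.2],
    [0, -0.004, -0.027, 0.223, 0, 0, 14.2],
    [0, -0.004, -0.027, 0.223, 0, 0, 14.2],
    [0, -0.004, -0.027, 0.223, 0, 0, 14.2],
    [0, -0.004, -0.027, 0.223, 0, 0, 14.2],
    [0, -0.004, -0.027, 0.223, 0, 0, 14.2]
  ],
  "grip_force": 100
}}

```text
clock: 6.35
position: [0.4303, -0.3269, 0.0079]
ee_rot: [0.992, -0.124, 0.0, -0.0]
ft_force: [-1.6, 2.3, 8.2]
grip_width: 0.213
```

{"method": "servo_tool", "body": {
  "motion": [
    [0, 0, 0, -0.03, 0, 0, 0],
    [0, 0, 0, -0.08, 0, 0, 0],
    [0, 0, 0, -0.12, 0, 0, 0],
    [0, 0, 0, -0.12, 0, 0, 0]
  ]
}}

```text
clock: 6.85
position: [0.4314, -0.3278, 0.1298]
ee_rot: [0.992, -0.124, 0.002, 0.0]
ft_force: [0.4, 0.4, -2.2]
grip_width: 0.208
```

```bash
python3 - <<'E'
from h import *
np.set_printoptions(precision=4,suppress=True)
o=monitor.get_obs(); print(o['clock'],o['position'],o['ee_rot'],o['grip_width'],o['ft_force'])
img,d,K,W=cam('wrist'); T=pose(); P=(cloud(d,K,W)-T[:3,3])@T[:3,:3]  # tool frame
np.savez('w3.npz',img=img,d=d,K=K,W=W); cv2.imwrite('pics/w3.png',img)
m=(abs(P[...,0])<.02)&(P[...,1]<-.056)&(P[...,1]>-.15)&(abs(P[...,2])<.03); q=P[m]
for y in np.arange(-.14,-.05,.01):
    k=q[(q[:,1]>=y)&(q[:,1]<y+.01)]
    if len(k): print(round(y,3),len(k),np.median(k,0),k[:,2].min(),k[:,2].max(),k[:,1].min())
E
```

```text
6.85 [ 0.4314 -0.3278  0.1298] [ 0.9923 -0.1239  0.0024  0.0004] 0.2075881051176765 [ 0.4386  0.4185 -2.2198]
-0.12 273 [ 0.0003 -0.1129 -0.0185] -0.02070062037441989 -0.01568721912090949 -0.11610281400627022
-0.11 441 [ 0.0003 -0.1051 -0.0186] -0.02083254913791874 -0.01462105185341845 -0.1099859717579307
-0.1 427 [ 0.0003 -0.0951 -0.0186] -0.02075519320593406 -0.016050015522505397 -0.09994069379025707
-0.09 403 [ 0.0004 -0.085  -0.0186] -0.021127194561956043 -0.015392157301850852 -0.08999093799224264
-0.08 359 [ 0.0004 -0.0752 -0.0187] -0.020862172475823483 -0.015731327023993706 -0.07997258151522356
-0.07 348 [ 0.0004 -0.0652 -0.0186] -0.02068162101041439 -0.015215804819810047 -0.06999305109761407
-0.06 131 [ 0.0004 -0.0581 -0.0187] -0.02039911455943768 -0.015222693648677014 -0.05991692544497566
```

View pics/w3.png

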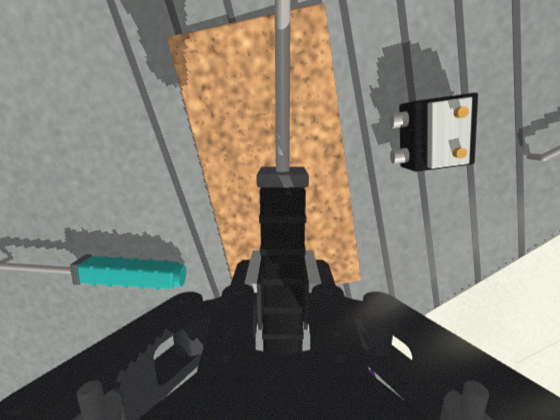

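The puller is held well, with the handle centred between the pads and the shaft straight. Next I'll hover its tip over the pull loop.

```bash
python3 - <<'E'
from h import *
rel([(.4914,-.0798,.13,-17.4),(.4914,-.0798,.06,-17.4)])
E
```

```text
[-0.0017 -0.2544 -0.0019] [-0.03 -0.12  3.2 ]
[-0.0018 -0.2544  0.0681] [-0.03 -0.12  3.2 ]
```

{"method": "servo_tool", "body": {
  "motion": [
    [0, 0, -0.03, 0, 0, 0, 0],
    [0, 0, -0.08, 0, 0, 0, 1],
    [0, -0.001, -0.13, 0, 0, 0, 2],
    [0, -0.001, -0.18, 0, 0, 0, 3.2],
    [0, -0.002, -0.225, 0, 0, 0, 3.2],
    [0, -0.002, -0.25, 0.01, 0, 0, 3.2],
    [0, -0.002, -0.254, 0.04, 0, 0, 3.2],
    [0, -0.002, -0.254, 0.065, 0, 0, 3.2],
    [0, -0.002, -0.254, 0.068, 0, 0, 3.2],
    [0, -0.002, -0.254, 0.068, 0, 0, 3.2]
  ]
}}

```text
clock: 8.15
position: [0.4902, -0.0804, 0.0592]
ee_rot: [0.988, -0.152, -0.0, 0.0]
ft_force: [-0.2, -0.0, -0.8]
grip_width: 0.207
```

```bash
cat > look.py <<'E'
from h import *
import sys
np.set_printoptions(precision=4,suppress=True)
tag=sys.argv[1]
o=monitor.get_obs(); print(o['clock'],o['position'],o['ee_rot'],o['grip_width'],o['ft_force'])
T=pose(o); tip=T@[.0003,-.1262,.001,1]; print('tip est',tip[:3])
ims=[]
for c,s in [('scene',6),('side',6)]:
    img,d,K,W=cam(c); np.savez(f'{c}{tag}.npz',img=img,d=d,K=K,W=W)
    u,v=proj(tip[:3],K,W).round().astype(int); x0,y0=u-32,v-40
    b=cv2.resize(img[y0:y0+80,x0:x0+64],None,fx=6,fy=6,interpolation=cv2.INTER_CUBIC)
    p=(proj(tip[:3],K,W)-[x0,y0]+.5)*6
    cv2.circle(b,tuple(p.astype(int)),3,(0,0,255),-1); ims.append(b)
    for h in ([] if len(sys.argv)<3 else [eval(sys.argv[2])]):
        for w in h: cv2.circle(b,tuple(((proj(np.array(w),K,W)-[x0,y0]+.5)*6).astype(int)),2,(0,255,0),-1)
cv2.imwrite(f'pics/l{tag}.png',np.hstack(ims))
E
python3 look.py 1 "[(.5291,.0406,.031),(.5291-.299*.011,.0406-.954*.011,.031),(.5291+.299*.0185,.0406+.954*.0185,.031)]"
```

```text
8.15 [ 0.4902 -0.0804  0.0592] [ 0.9884 -0.1518 -0.0004  0.0002] 0.2072360312456925 [-0.2066 -0.0491 -0.849 ]
tip est [0.5284 0.0399 0.0581]
```

View pics/l1.png

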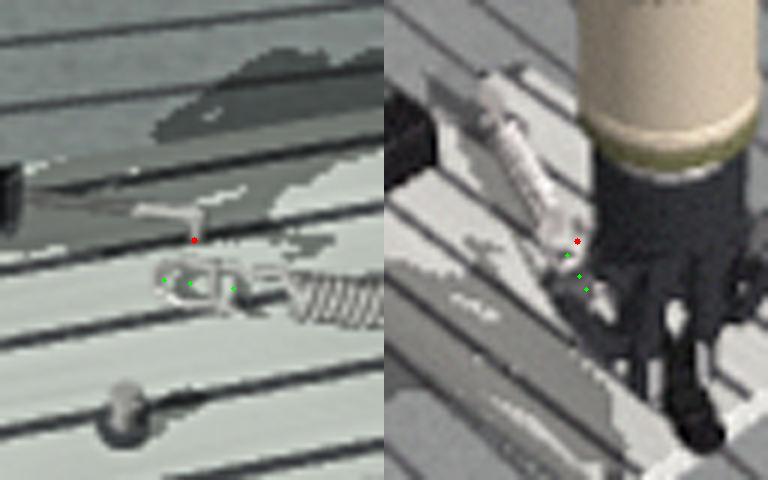

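The tip marker sits right at the pin's foot and the loop centre falls inside the opening in the scene view. I'll descend.

{"method": "servo_tool", "body": {
  "motion": [
    [0, 0, -0.001, 0.012, 0, 0, 0],
    [0, 0, -0.001, 0.022, 0, 0, 0],
    [0, 0, -0.001, 0.029, 0, 0, 0],
    [0, 0, -0.001, 0.034, 0, 0, 0],
    [0, 0, -0.001, 0.034, 0, 0, 0]
  ]
}}

```text
clock: 8.88
position: [0.4906, -0.0792, 0.0249]
ee_rot: [0.988, -0.152, -0.0, 0.0]
ft_force: [0.4, 0.9, -0.1]
grip_width: 0.212
```

```bash
python3 look.py 2
```

```text
8.875 [ 0.4906 -0.0792  0.0249] [ 0.9884 -0.1516 -0.0003  0.0001] 0.21180295340448796 [ 0.3889  0.9485 -0.0799]
tip est [0.5287 0.0411 0.0239]
```

View pics/l2.png

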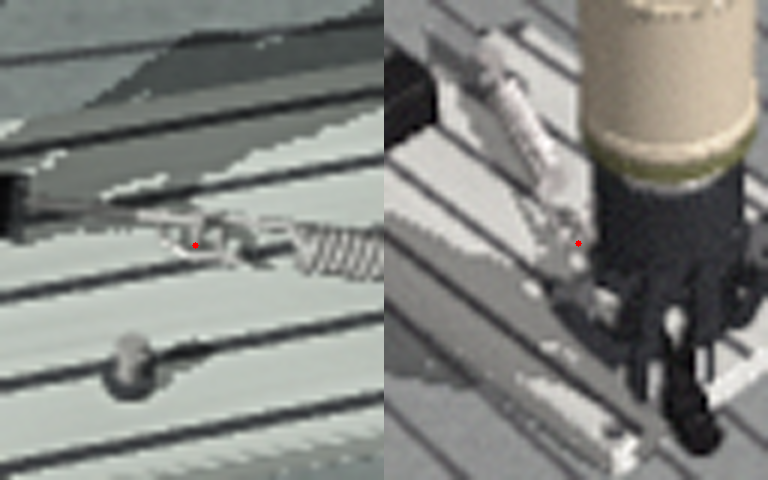

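The tip is in the loop with no contact force. Now I'll pull straight away from the pivot.

{"method": "servo_tool", "body": {
  "motion": [
    [0, 0, 0.005, 0, 0, 0, 0],
    [0, 0, 0.012, 0, 0, 0, 0],
    [0, 0, 0.02, 0, 0, 0, 0],
    [0, 0, 0.03, 0, 0, 0, 0],
    [0, 0, 0.04, 0, 0, 0, 0],
    [0, 0, 0.05, 0, 0, 0, 0],
    [0, 0, 0.06, 0, 0, 0, 0],
    [0, 0, 0.068, 0, 0, 0, 0],
    [0, 0, 0.075, 0, 0, 0, 0],
    [0, 0, 0.079, 0, 0, 0, 0],
    [0, 0, 0.079, 0, 0, 0, 0]
  ]
}}

```text
clock: 10.35
position: [0.4676, -0.1529, 0.0252]
ee_rot: [0.989, -0.151, 0.0, -0.001]
ft_force: [4.2, 11.0, -1.1]
grip_width: 0.215
```

```bash
cat > plan.py <<'E'
from h import *
Pv=np.array([.5723,.1785]); o=monitor.get_obs(); T=pose(o)
tip=(T@[.0003,-.1262,.001,1])[:3]; dd=tip[:2]-Pv
print('tip',tip.round(4),'r',np.hypot(*dd).round(4),'th',np.degrees(np.arctan2(dd[0],-dd[1])).round(2),'F',np.round(o['ft_force'],1),'w',round(o['grip_width'],3),o['clock'])
def go(rs,z):
    rel([(*(Pv+(r+.1262)*np.array([np.sin(np.radians(t)),-np.cos(np.radians(t))])),z,t) for r,t in rs])
E
python3 - <<'E'
from plan import *
img,d,K,W=cam('wrist'); P=(cloud(d,K,W)-T[:3,3])@T[:3,:3]
m=(abs(P[...,0])<.012)&(P[...,1]<-.056)&(P[...,1]>-.125)&(abs(P[...,2])<.03); q=P[m]
for y in np.arange(-.13,-.05,.02):
    k=q[(q[:,1]>=y)&(q[:,1]<y+.02)]
    if len(k): print(np.median(k,0).round(4))
E
python3 look.py 3
```

```text
tip [ 0.5055 -0.0326  0.0246] r 0.2214 th -17.55 F [ 4.2 11.  -1.1] w 0.215 10.35
[ 0.0005 -0.116   0.0051]
[-0.0002 -0.1004  0.0046]
[-0.0002 -0.0804  0.0047]
[-0.0001 -0.0634  0.0232]
10.4 [ 0.4677 -0.1527  0.0252] [ 0.9886 -0.1508  0.     -0.0014] 0.21258184677461003 [ 4.3884 10.7585 -2.4227]
tip est [ 0.5056 -0.0323  0.0246]
```

View pics/l3.png

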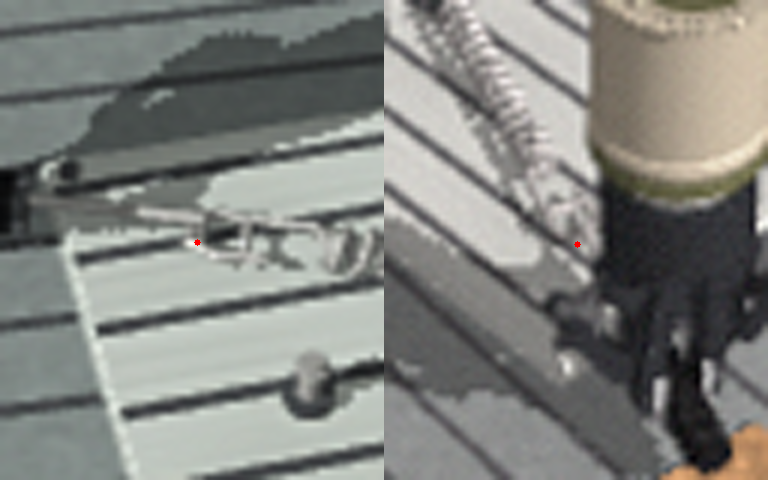

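Stretch is about 0.066, which fits both 11.7 N and the geometry. I'll add a few mm and swing about the pivot to the post's bearing of +6.25°.

```bash
python3 - <<'E'
from plan import *
go([(.2264,-17.5),(.227,-14),(.227,-10),(.227,-6),(.227,-2),(.227,2),(.227,4.5),(.227,6.25)],.0252)
E
```

```text
tip [ 0.5056 -0.0322  0.0246] r 0.221 th -17.56 F [ 3.5 10.4 -0.9] w 0.214 10.5
[0.0002 0.0054 0.    ] [-0.16  0.02  0.16]
[ 0.0217  0.0054 -0.    ] [-0.16  0.02 -3.34]
[ 0.0463  0.0031 -0.    ] [-0.16  0.01 -7.34]
[ 0.0706 -0.0009 -0.    ] [-1.600e-01  1.000e-02 -1.134e+01]
[ 0.0946 -0.0066  0.    ] [ -0.16  -0.   -15.34]
[ 0.1181 -0.0139  0.    ] [-1.600e-01 -1.000e-02 -1.934e+01]
[ 0.1326 -0.0194  0.    ] [-1.600e-01 -1.000e-02 -2.184e+01]
[ 0.1425 -0.0235  0.    ] [-1.600e-01 -1.000e-02 -2.359e+01]
```

{"method": "servo_tool", "body": {
  "motion": [
    [0, 0, 0.0055, 0, 0, 0, 0],
    [0, 0.011, 0.006, 0, 0, 0, -1.5],
    [0, 0.022, 0.0055, 0, 0, 0, -3.4],
    [0, 0.034, 0.004, 0, 0, 0, -5.4],
    [0, 0.046, 0.003, 0, 0, 0, -7.4],
    [0, 0.058, 0.001, 0, 0, 0, -9.4],
    [0, 0.071, -0.001, 0, 0, 0, -11.4],
    [0, 0.083, -0.0035, 0, 0, 0, -13.4],
    [0, 0.095, -0.0065, 0, 0, 0, -15.4],
    [0, 0.107, -0.01, 0, 0, 0, -17.4],
    [0, 0.118, -0.014, 0, 0, 0, -19.4],
    [0, 0.1255, -0.0165, 0, 0, 0, -20.6],
    [0, 0.1325, -0.0195, 0, 0, 0, -21.9],
    [0, 0.1325, -0.0195, 0, 0, 0, -21.9]
  ]
}}

```text
clock: 12.25
position: [0.5995, -0.1719, 0.0244]
ee_rot: [0.999, 0.041, -0.001, -0.002]
ft_force: [0.0, 12.8, -0.5]
grip_width: 0.208
```

```bash
python3 - <<'E'
from plan import *
go([(.2264,6.25)],.0252)
E
python3 look.py 4 "[(.592,-.0013,.031),(.592,-.0013,.046)]"
```

```text
tip [ 0.5896 -0.0461  0.024 ] r 0.2253 th 4.4 F [ 0.  12.8 -0.5] w 0.208 12.25
[ 0.0111  0.001  -0.0009] [-0.29  0.09 -1.58]
12.25 [ 0.5995 -0.1719  0.0244] [ 0.9992  0.0407 -0.0009 -0.0025] 0.20819321017755546 [ 0.0366 12.8489 -0.5289]
tip est [ 0.5896 -0.0461  0.024 ]
```

View pics/l4.png

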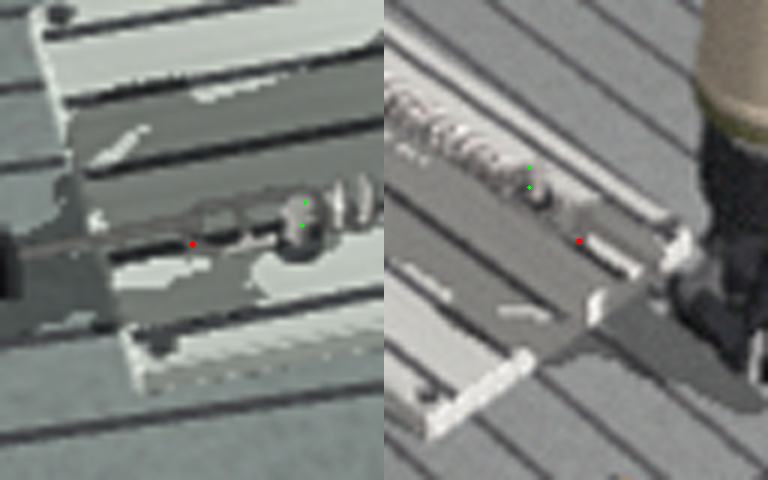

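{"method": "servo_tool", "body": {
  "motion": [
    [0, 0.006, 0.001, 0, 0, 0, -0.8],
    [0, 0.011, 0.001, 0, 0, 0, -1.6],
    [0, 0.011, 0.001, 0, 0, 0, -1.6]
  ]
}}

```text
clock: 12.72
position: [0.6103, -0.172, 0.0243]
ee_rot: [0.999, 0.055, -0.001, -0.003]
ft_force: [-1.0, 12.4, 0.2]
grip_width: 0.207
```

```bash
python3 - <<'E'
from plan import *
go([(.2164,6.25),(.2064,6.25),(.1994,6.25)],.0252)
E
python3 look.py 5 "[(.592,-.0013,.031),(.592,-.0013,.046)]"
```

```text
tip [ 0.5969 -0.0465  0.024 ] r 0.2264 th 6.23 F [-1.  12.4  0.2] w 0.207 12.725
[ 0.0004 -0.01   -0.0008] [-0.3  0.1  0. ]
[ 0.0004 -0.02   -0.0008] [-0.3  0.1  0. ]
[ 0.0004 -0.027  -0.0008] [-0.3  0.1  0. ]
12.725 [ 0.6103 -0.172   0.0243] [ 0.9985  0.0545 -0.001  -0.0026] 0.20734759404879574 [-0.9638 12.3722  0.1876]
tip est [ 0.5969 -0.0465  0.024 ]
```

View pics/l5.png

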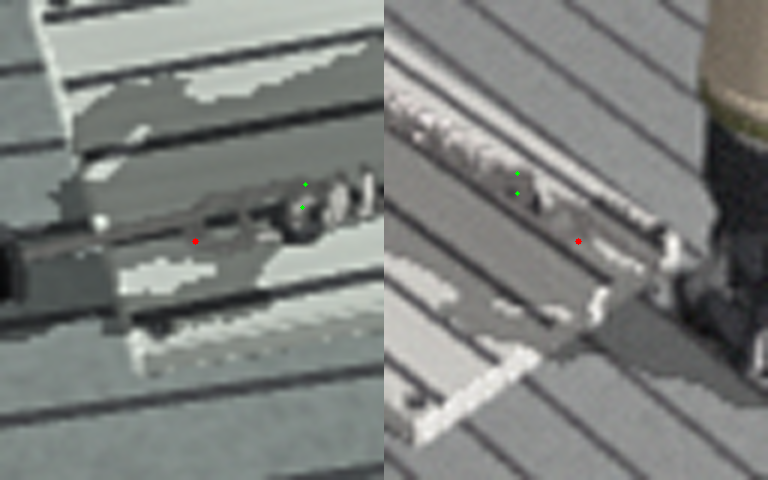

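{"method": "servo_tool", "body": {
  "motion": [
    [0, 0, -0.005, 0, 0, 0, 0],
    [0, 0, -0.01, 0, 0, 0, 0],
    [0, 0, -0.014, 0, 0, 0, 0],
    [0, 0, -0.018, 0, 0, 0, 0],
    [0, 0, -0.018, 0, 0, 0, 0]
  ]
}}

```text
clock: 13.45
position: [0.6081, -0.1565, 0.0248]
ee_rot: [0.999, 0.054, -0.001, -0.001]
ft_force: [-0.4, 7.5, -0.9]
grip_width: 0.212
```

```bash
python3 - <<'E'
from plan import *
E
```

```text
tip [ 0.5949 -0.031   0.0241] r 0.2107 th 6.16 F [-0.4  7.5 -0.9] w 0.212 13.45
```

{"method": "servo_tool", "body": {
  "motion": [
    [0, 0, -0.002, 0, 0, 0, 0],
    [0, 0, -0.004, 0, 0, 0, 0],
    [0, 0, -0.004, 0, 0, 0, 0]
  ]
}}

```text
clock: 13.82
position: [0.6079, -0.1547, 0.0253]
ee_rot: [0.999, 0.053, -0.0, 0.0]
ft_force: [-0.2, 0.6, -1.0]
grip_width: 0.211
```

```bash
python3 - <<'E'
from plan import *
E
```

```text
tip [ 0.595  -0.0291  0.0242] r 0.2089 th 6.23 F [-0.2  0.6 -1. ] w 0.211 13.825
```

The force fell from 10+ N to about 0, so the post now carries the spring. I'll centre the tip in the loop and lift it out.

{"method": "servo_tool", "body": {
  "motion": [
    [0, 0, -0.003, 0, 0, 0, 0],
    [0, 0, -0.007, 0, 0, 0, 0],
    [0, 0, -0.007, 0, 0, 0, 0],
    [0, 0, -0.007, -0.006, 0, 0, 0],
    [0, 0, -0.007, -0.015, 0, 0, 0],
    [0, 0, -0.007, -0.03, 0, 0, 0],
    [0, 0, -0.007, -0.07, 0, 0, 0],
    [0, 0, -0.007, -0.1, 0, 0, 0],
    [0, 0, -0.007, -0.1, 0, 0, 0]
  ]
}}

```text
clock: 14.95
position: [0.609, -0.1475, 0.1288]
ee_rot: [0.999, 0.053, 0.003, 0.0]
ft_force: [0.1, -0.3, -1.9]
grip_width: 0.208
```

```bash
python3 - <<'E'
from plan import *
np.set_printoptions(precision=4,suppress=True)
img,d,K,W=cam('wrist'); Q=cloud(d,K,W); P=(Q-T[:3,3])@T[:3,:3]
m=(abs(P[...,0])<.015)&(P[...,1]<-.056)&(P[...,1]>-.135)&(P[...,2]<.03)&(P[...,2]>-.03); q=P[m]
for y in np.arange(-.14,-.05,.02):
    k=q[(q[:,1]>=y)&(q[:,1]<y+.02)]
    if len(k): print(round(y,2),len(k),np.median(k,0))
ims=[]
for c in ['scene','side']:
    img,d,K,W=cam(c); u,v=proj(np.array([.592,-.0013,.031]),K,W).round().astype(int)
    ims.append(cv2.resize(img[v-40:v+40,u-32:u+32],None,fx=6,fy=6,interpolation=cv2.INTER_CUBIC))
cv2.imwrite('pics/h1.png',np.hstack(ims))
# target: mat. mat centre .433,-.295
rel([(.49,-.20,.125,-5),(.4304,-.3257,.125,-14.1),(.4304,-.3257,.009,-14.1)])
E
```

```text
tip [ 0.596  -0.022   0.1277] r 0.2019 th 6.73 F [ 0.1 -0.3 -1.9] w 0.208 14.95
-0.12 744 [-0.0008 -0.1085 -0.0168]
-0.1 823 [-0.0008 -0.0903 -0.0168]
-0.08 708 [-0.0007 -0.0705 -0.0168]
-0.06 132 [-0.0005 -0.0581 -0.0168]
[-0.122   0.0407 -0.0001] [-0.02  0.04 11.08]
[-0.1946  0.1593 -0.0001] [-0.02  0.04 20.18]
[-0.1945  0.1594  0.1159] [-0.02  0.04 20.18]
```

View pics/h1.png

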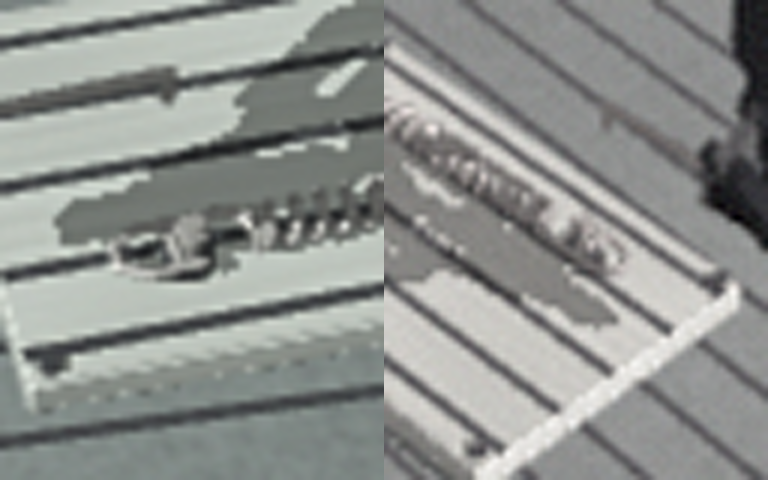

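The spring is hooked, with the post's head inside the hook at about (190,235) and the coil stretched. Now I'll return the puller to the mat.

{"method": "servo_tool", "body": {
  "motion": [
    [0, -0.04, 0.013, 0, 0, 0, 4],
    [0, -0.08, 0.027, 0, 0, 0, 8],
    [0, -0.122, 0.041, 0, 0, 0, 11],
    [0, -0.145, 0.08, 0, 0, 0, 14],
    [0, -0.17, 0.12, 0, 0, 0, 17],
    [0, -0.19, 0.15, 0, 0, 0, 20],
    [0, -0.1945, 0.1595, 0.01, 0, 0, 20.2],
    [0, -0.1945, 0.1595, 0.05, 0, 0, 20.2],
    [0, -0.1945, 0.1595, 0.085, 0, 0, 20.2],
    [0, -0.1945, 0.1595, 0.105, 0, 0, 20.2],
    [0, -0.1945, 0.1595, 0.113, 0, 0, 20.2],
    [0, -0.1945, 0.1595, 0.113, 0, 0, 20.2]
  ]
}}

```text
clock: 16.6
position: [0.4311, -0.3261, 0.0124]
ee_rot: [0.992, -0.123, -0.0, 0.0]
ft_force: [0.2, -0.3, -1.2]
grip_width: 0.21
```

{"method": "servo_tool", "body": {
  "motion": [
    [0, 0, 0, 0.002, 0, 0, 0],
    [0, 0, 0, 0.0035, 0, 0, 0],
    [0, 0, 0, 0.0035, 0, 0, 0]
  ]
}}

```text
clock: 16.98
position: [0.4311, -0.326, 0.009]
ee_rot: [0.992, -0.123, 0.0, -0.0]
ft_force: [-0.1, -0.4, -0.9]
grip_width: 0.208
```

{"method": "servo_tool", "body": {
  "motion": [
    [0, 0, 0, 0.001, 0, 0, 0],
    [0, 0, 0, 0.001, 0, 0, 0]
  ]
}}

```text
clock: 17.23
position: [0.431, -0.3261, 0.0079]
ee_rot: [0.992, -0.123, 0.0, -0.0]
ft_force: [0.4, 0.2, 0.7]
grip_width: 0.21
```

{"method": "servo_tool", "body": {
  "motion": [
    [0.3, 0, 0, 0, 0, 0, 0],
    [0.4, 0, 0, 0, 0, 0, 0],
    [0.6, 0, 0, 0, 0, 0, 0],
    [0.8, 0, 0, 0, 0, 0, 0],
    [0.8, 0, 0, 0, 0, 0, 0],
    [0.8, 0, 0, -0.02, 0, 0, 0],
    [0.8, 0, 0, -0.06, 0, 0, 0],
    [0.8, 0, 0, -0.12, 0, 0, 0],
    [0.8, 0, 0, -0.18, 0, 0, 0],
    [0.8, 0, 0.03, -0.23, 0, 0, 0],
    [0.8, 0, 0.03, -0.23, 0, 0, 0],
    [0.8, 0, 0.03, -0.23, 0, 0, 0]
  ]
}}

```text
clock: 18.73
position: [0.4233, -0.3549, 0.2379]
ee_rot: [0.992, -0.123, 0.0, -0.0]
ft_force: [-0.1, 0.5, -0.9]
grip_width: 0.801
```

```bash
python3 - <<'E'
from h import *
np.set_printoptions(precision=4,suppress=True)
o=monitor.get_obs(); print(o['clock'],o['position'],o['ft_force'])
img,d,K,W=cam('wrist'); P=cloud(d,K,W)
m=(P[...,2]>.022)&(P[...,2]<.034)&(P[...,0]>.35)&(P[...,0]<.5)&(P[...,1]>-.42)&(P[...,1]<-.25)&(img.max(-1)<70)
q=P[m]; t=q[q[:,2]>.027]; print(cv2.minAreaRect(t[:,:2].astype(np.float32)*1000),np.percentile(t[:,2],[5,50,95]))
s,d2,K2,W2=cam('scene'); cv2.imwrite('pics/f.png',np.hstack([cv2.resize(img,(400,300)),cv2.resize(s[130:330,140:406],(400,300))]))
for t in ['valve','pilot_lamp','screwdriver']:
    for r in models.boxes_of('scene',t)[:1]: print(t,r['confidence'],(W2@np.r_[r['point'],1])[:3])
E
```

```text
18.725 [ 0.4233 -0.3549  0.2379] [-0.1349  0.548  -0.8737]
((430.40643310546875, -326.09149169921875), (93.84784698486328, 19.9464111328125), 75.84371948242188) [0.0285 0.0302 0.0315]
valve 0.56 [ 0.5817 -0.2927  0.0336]
pilot_lamp 0.65 [0.4522 0.3301 0.0357]
screwdriver 0.91 [0.6361 0.364  0.0202]
```

```bash
python3 - <<'E'
from h import *
img,d,K,W=cam('scene'); u,v=proj(np.array([.592,-.0013,.031]),K,W).round().astype(int)
b=cv2.resize(img[v-40:v+40,u-32:u+32],None,fx=6,fy=6,interpolation=cv2.INTER_CUBIC); a=cv2.imread('pics/h1.png')[:,:384]
A,B=[cv2.cvtColor(x[195:285,110:384],cv2.COLOR_BGR2GRAY).astype(np.float32) for x in (a,b)]
print(cv2.matchTemplate(A,B,cv2.TM_CCOEFF_NORMED),cv2.phaseCorrelate(A,B))
print(ticket.hand_in(), monitor.get_obs()['clock'])
E
```

```text
[[0.7480497]] ((0.004337401483581971, -0.00038182928643948344), 0.7243858923146754)
the job is handed in; nothing more can be done
the job is handed in; nothing more can be done
```

The spring is hooked on the anchor post and the puller is back on the cork mat. I handed the job in at about 19 s, inside the 48 s limit.

I gripped the black-handled puller and put its tip in the pull loop. I stretched the spring about 0.07 m, swung it to the post and let it back. The pull force dropped from about 12 N to under 1 N, and the next picture showed the post inside the hook. The fingers never touched the spring.

**Last checks:**
- **Puller:** it lies on the mat within about 1 mm and 0.3° of where it started, at the same height.
- **Valve, screwdriver and pilot lamp:** the networks found them where they were at the start, within 4 to 5 mm, which is about as accurate as they are.
- **Hook:** the final scene image showed no shift at the hook compared with the picture taken just after hooking. Image correlation was only 0.75, which I put down to the arm's shadow having moved away, though I did not confirm that.
- **Final picture:** I could not view it because the 12-picture limit had been reached, so these last checks rest on numbers only.

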